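Feel for the free well and seat a new detent pin

TASK

Only one of the three wells in the shifter housing is free: in the other two a broken-off tip of an old pin is jammed, and it looks just like the sliding cup in the free well. Take the rod from its stand and press gently with it on the disc in every well, one after the other from the robot's right to its left, pushing the cup that gives some 5 mm or more down but not driving the jammed tips deeper, then put the rod back in its stand. Then push the new pin into the free well, firmly but not hard, until its flange sits fully home on the housing, upright, and let go.

Things in the scene. Friction and masses are not known exactly. Their poses are not given: they have to be found in the camera images.
- housing: Cast aluminium shifter housing: a block 90 x 170 x 65 mm, fixed to the bench, origin under its centre, z up. Three identical wells open in its flat top, 65 mm above the bench, in a row on its long centre line (y axis), 50 mm apart, the middle one at the centre.
- well_0 (a point): Mouth centre of the well at the -y end of the row, on the robot's right. Each well is round, 16 mm wide, 50 mm deep, with a 1 mm chamfer, and shows a dark steel disc 21 to 22 mm below the mouth. In the one free well this is a sliding cup; in the two others a jammed old pin tip. Which well is free changes every time.
- well_1 (a point): Mouth centre of the middle well, as well_0. The cup in the free well gives at a steady 4 N or so and stays where it is pushed (22 mm travel).
- well_2 (a point): Mouth centre of the well at the +y end of the row, on the robot's left, as well_0. A jammed old tip stands firm up to about 25 N; pushed harder it is driven deeper.
- cup_0 (a joint): Travel of the sliding cup in well_0, m, 0 at the start, grows as it is pushed down. In a blocked well the cup lies under the jammed tip and cannot be reached.
- cup_1 (a joint): The same for well_1.
- cup_2 (a joint): The same for well_2.
- old_tip_a (a joint): How far one of the two jammed old pin tips has been driven deeper, m, 0 at the start. It does not tell in which well that tip is.
- old_tip_b (a joint): The same for the other jammed tip.
- rod_center (a point): The rod, 125 mm long, 0.12 kg, upright in its stand, collar on the stand's top; this point is on its axis half-way up, z upwards. From the bottom: round steel shank 10 mm wide, 60 mm long; collar 30 mm wide, 5 mm thick; black square grip 18 x 18 mm, 60 mm tall (faces across the point's x and y). Middle of the grip: 32.5 mm above this point; tip: 62.5 mm below.
- rod_tip (a point): The centre of the rod's lower end face.
- stand_hole (a point): Mouth centre of the hole in the rod's wooden stand, a fixed block 70 x 70 x 70 mm; hole 16 mm wide, 64 mm deep, in the middle of its top, 70 mm above the bench.
- pin_center (a point): The new steel pin, 88 mm long, 0.1 kg; this point is on its axis half-way up, z upwards. From the bottom: round shank 14 mm wide, 38 mm long, its last 4 mm tapered to 8 mm; flange 24 mm wide, 6 mm thick; square grip 18 x 18 mm, 44 mm tall (faces across the point's x and y). Middle of the grip: 22 mm above this point; flange underside: 6 mm below; lower end: 44 mm below.
- pin_rack_top (a point): Centre of the top of the fixed black block, 70 x 70 x 50 mm, in which the new pin stands upright at the start, its flange resting on this top, 50 mm above the bench.
There are look-alikes about, which are no part of the job. What is shaped like the part that bears pin_center but red is not meant. Leave any purple look-alike of the part that bears stand_hole alone.

How it is judged:
By the outcome, as a careful person would: the job done as asked, in the order asked, and still so for the second after the job is handed in, with the robot touching nothing.
It also fails if it takes over 72 s, if anything falls off the work surface, if the arm or the gripper's body presses on something with over 40 N, if the wrist force passes 120 N, or if a joint passes its speed limit or range.

ROBOT

A 7-joint arm with a two-finger parallel gripper is mounted at the origin on the work surface. World frame = base frame: x ahead of the robot, y to its left, z up, the work surface at z = 0. Lengths are in m, angles in degrees, forces in N, time in s.
With the tool pointing down it reaches from about 0.425 to 0.875 m from the base axis. Payload 4.7 kg.
Tool frame: the origin (TCP) lies at the centre of the arm's flange, where the gripper is bolted on; the fingertips stand 182 mm ahead of it and the grasp point (between the pads) lies 164 mm ahead of it; z points along the fingers, x is the direction in which the jaws open and shut, and the axes are right-handed (so a half turn about z gives the same grasp; the last joint's range is limited). The gripper opens to 87 mm and grips with 3 to 60 N. Pads are 19 mm wide; open, the fingers measure 117 mm over their backs; the gripper's body (75 mm by 190 mm) begins 51 mm behind the grasp point.
Start: joints at [-69.838, 18.392, -4.016, 83.108, 1.295, 78.541, -3.26], TCP at [0.215, 0.613, 0.405] pointing down, gripper open.
Joint ranges: [-163.93, 163.93], [-17.29, 119.83], [-79.2, 71.16], [3.27, 140.29], [-89.18, 269.18], [5.43, 117.66], [-154.24, 154.24]. Speed limits (degrees/s): [147.25, 147.25, 180, 180, 180, 180, 180].

INTERFACE

Orientations are given as [roll, pitch, yaw] about the fixed x, y, z axes, in that order (R = Rz(yaw) Ry(pitch) Rx(roll)).
In Python, from cell import env gives the robot as it stands. The module is installed in compiled form; this text tells all that it offers.
- The arm moves only by the tool carry_out, never from a script. Its argument "increments" is a list of rows, each a list of 5 numbers: the shift along the world's x, y, z in m, then the turn about the world's z in degrees, then the gripper's target within -1 to 1 (shut at 1, half-way at 0, fully open at -1). In form: [[dx, dy, dz, spin, jaw], ...]. A call has 1 to 20 rows; each row is the pose to reach, as a shift and turn from the pose commanded when the call began; what a row does not reach only later rows make up. A row lasts 1/10 s, in which the tool goes at most 50 mm and 8.59 degrees, less where a joint would pass 70% of its speed; a pose out of reach is approached as far as the arm can. A call with a gripper value outside its range is refused whole. The fingers move at their own pace and stop on an object; "grip_force" is the grip in N (left out, the last holds). Time passes only in rows, so rows that repeat a pose let the fingers close. It gives the time, the measured TCP pose, the force and the opening at its end, in the units of the state.
- env.get_obs(): the state, without advancing time (a new reading comes with each control period).
- env.read_camera(name): name is "side" or "top"; returns (picture, depth): 384x512x3 uint8, red, green, blue; 384x512 float32, m along the optical axis (not along the pixel's ray), 0 where there is no reading.
- env.get_calibration(name): a dict with "K" (3x3 intrinsics, pixels), "k1" (the pictures are not rectified: a ray, as slopes to the right and down, at radius r is drawn at 1 + k1 r^2 times it, then the intrinsics apply), "camera_from_world" (4x4, takes a point from world to camera coordinates). Camera axes: x right, y down, z forward; pixel columns grow to the right and rows downward; lengths in m; the calibration is good to about 2 mm. A picture is of the moment at which its call begins. get_calibration takes no time and is no camera call.
- env.sign_off(): hands the job in, once; it reports no verdict.
The state is a dict: "time_s": time; "qpos": joint angles; "joint_velocities": joint speeds; "effort": joint torques, N m; "tool_pos": TCP position; "tool_rot": TCP orientation; "force": force on the tool from outside, world axes, zero at the start; "wrist_torque": the same for the moment, N m; "grip_width": finger opening in m.
Only numpy, scipy, OpenCV 4.12 (cv2) and the standard library are available. Lean on these libraries where they do the work, as an engineer would, in place of code of your own. Each camera call takes 0.05 s, during which the arm holds its last target.

## Working session

There is one attempt and no reset: what is moved stays moved. The work goes in short steps, Python scripts to look and compute and a tool call to move; the robot and the scene stay as the last step left them, time stands still between calls to the robot, and variables do not carry over. Pictures are saved under pics/ and viewed, and the job is handed in when it is done.

Besides the shell and the picture viewer there is one more tool, called after "Emit:" as a command line: name --pt "numbers of a row" for each row, then --argument value for the rest. carry_out: Moves the arm, as the interface text tells. Its arguments: {"type":"object","properties":{"increments":{"type":"array"},"grip_force":{"type":"number"}},"required":["increments"]}

```bash
mkdir -p pics; cat > h.py <<'E'
import numpy as np, cv2
from cell import env
def cal(n):
    c=env.get_calibration(n); return np.array(c["K"],float),float(c["k1"]),np.array(c["camera_from_world"],float)
def ray(n,u,v):
    K,k1,T=cal(n)
    p=cv2.undistortPoints(np.array([[[u,v]]],float),K,np.array([k1,0,0,0,0.]))[0,0]
    R=T[:3,:3];o=-R.T@T[:3,3];d=R.T@np.array([p[0],p[1],1]);return o,d
def onz(n,u,v,z):
    o,d=ray(n,u,v);return o+d*(z-o[2])/d[2]
def proj(n,P):
    K,k1,T=cal(n)
    return cv2.projectPoints(np.array([P],float),T[:3,:3],T[:3,3],K,np.array([k1,0,0,0,0.]))[0][0,0]
def grab(n,tag):
    im,d=env.read_camera(n);np.savez('pics/%s_%s.npz'%(n,tag),im=im,d=d)
    cv2.imwrite('pics/%s_%s.png'%(n,tag),im[:,:,::-1]);return im,d
E
python3 - <<'E'
from h import *
for n in("side","top"):
    grab(n,"0");K,k,T=cal(n);print(n,K.tolist(),k,(-T[:3,:3].T@T[:3,3]).round(3),T[:3,:3].round(3).tolist())
o=env.get_obs();print(o)
E
```

```text
side [[480.7495452613311, 0.0, 253.4251321815949], [0.0, 480.7495452613311, 187.4760155949053], [0.0, 0.0, 1.0]] -0.17049277650976918 [ 0.316 -1.031  0.86 ] [[0.983, -0.184, -0.01], [-0.118, -0.585, -0.802], [0.142, 0.79, -0.597]]
top [[351.08009492665684, 0.0, 260.3239007402255], [0.0, 351.08009492665684, 190.40133312024756], [0.0, 0.0, 1.0]] -0.010529733714069282 [0.359 0.013 0.805] [[0.002, -1.0, 0.023], [-0.981, -0.007, -0.193], [0.193, -0.022, -0.981]]
{'time_s': 0.1, 'qpos': array([-69.83798437,  18.43493109,  -4.0167147 ,  83.16642674,
         1.29698463,  78.54082094,  -3.26033009]), 'joint_velocities': array([-0.03814293, -0.24512413,  0.04528411, -0.14304213,  0.09185673,
       -0.09008752, -0.02192105]), 'effort': array([ 6.25309963e-05, -4.92571378e+01, -4.05836413e-01, -3.13398707e+01,
       -6.41697971e-02,  3.95439123e-02,  5.90406785e-05]), 'tool_pos': array([0.21538124, 0.61309363, 0.40378246]), 'tool_rot': array([1.79993052e+02, 9.68333655e-02, 7.06487288e+01]), 'force': array([-0.00789086, -0.76183635, -0.40008527]), 'wrist_torque': array([-0.04601586,  0.00102051,  0.04358633]), 'grip_width': 0.08699103398342325}
```

View pics/side_0.png

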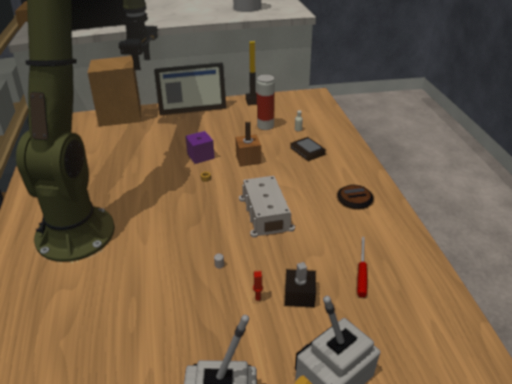

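View pics/top_0.png

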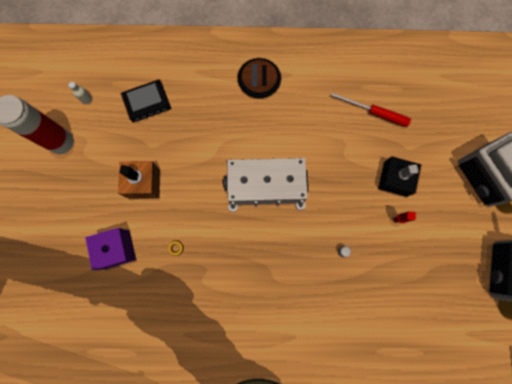

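Candidates: the wooden stand with the black rod is at top (138,178), and the purple look-alike at (110,248) is to be left alone. The grey pin in the black rack is at top (400,175), and the red look-alike at (404,216) is not meant. Next I'll look at enlarged crops to confirm.

```bash
python3 - <<'E'
from h import *
t=np.load('pics/top_0.npz')['im'][:,:,::-1];s=np.load('pics/side_0.npz')['im'][:,:,::-1]
def c(i,u,v,w,h,k): return cv2.resize(i[v:v+h,u:u+w],None,fx=k,fy=k,interpolation=cv2.INTER_CUBIC)
A=np.hstack([c(t,105,145,66,66,6),c(t,370,145,66,66,6)])
B=np.hstack([c(t,215,145,105,70,3.77)])
C=np.hstack([c(s,225,110,50,66,3),c(s,235,170,66,66,3),c(s,275,250,50,66,3)])
print(A.shape,B.shape,C.shape)
W=np.zeros((396+200,792,3),np.uint8);W[:396]=A
b=cv2.resize(B,(300,200));W[396:596,:300]=b;c2=C[:198];W[396:594,300:300+min(492,c2.shape[1])]=c2[:,:492]
cv2.imwrite('pics/crops.png',W)
E
```

```text
(396, 792, 3) (264, 396, 3) (198, 498, 3)
```

View pics/crops.png

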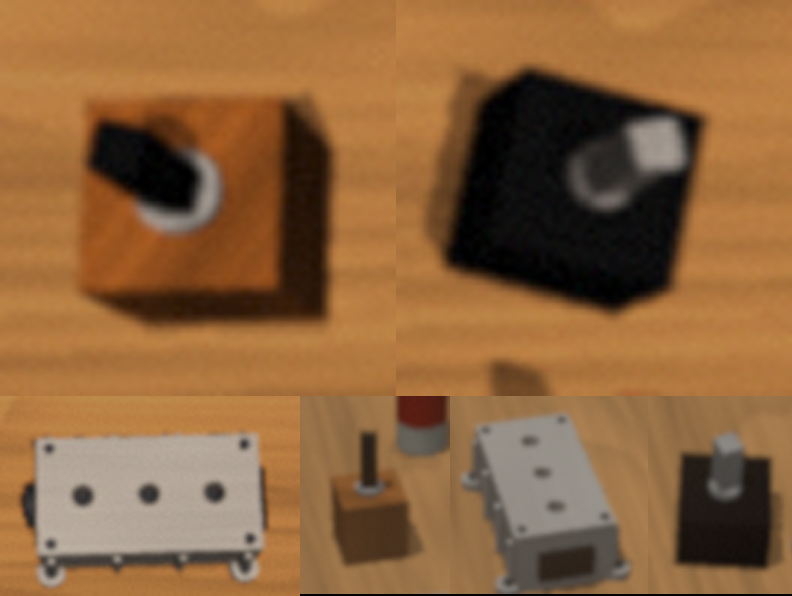

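Crops confirm: the rod stands in the brown stand (not the purple one), the grey pin in the black rack, and there are three dark wells. Next, the measurements.

```bash
python3 - <<'E'
from h import *
t=np.load('pics/top_0.npz')['im'];td=np.load('pics/top_0.npz')['d'];s=np.load('pics/side_0.npz')['im'];sd=np.load('pics/side_0.npz')['d']
def sub(i,u,v,w,h,k=8):
    return cv2.resize(i[v:v+h,u:u+w],None,fx=k,fy=k,interpolation=cv2.INTER_CUBIC)
def up(x,o,k=8): return o+(np.asarray(x)+.5)/k-.5
# depth-based points: top camera, world z map
def cloud(n,d):
    K,k1,T=cal(n);h,w=d.shape
    uu,vv=np.meshgrid(np.arange(w),np.arange(h))
    p=cv2.undistortPoints(np.stack([uu,vv],-1).reshape(-1,1,2).astype(float),K,np.array([k1,0,0,0,0.])).reshape(h,w,2)
    P=np.dstack([p[...,0]*d,p[...,1]*d,d]);R=T[:3,:3]
    return (P-T[:3,3])@R
ct=cloud('top',td);cs=cloud('side',sd)
for nm,c in(('top',ct),('side',cs)):
    print(nm)
    for name,lo,hi,zz in(('stand',None,None,.07),('house',None,None,.065),('rack',None,None,.05),('rodtop',0,0,.135),('pintop',0,0,.1)):
        box={'stand':(.3,.5,.2,.4),'rodtop':(.3,.5,.2,.4),'house':(.28,.5,-.12,.13),'rack':(.3,.5,-.4,-.2),'pintop':(.3,.5,-.4,-.2)}[name]
        m=(abs(c[...,2]-zz)<.006)&(c[...,0]>box[0])&(c[...,0]<box[1])&(c[...,1]>box[2])&(c[...,1]<box[3])
        q=c[m]
        if len(q)<4: print(name,len(q));continue
        r=cv2.minAreaRect(q[:,:2].astype(np.float32)*1000)
        print(name,len(q),q[:,2].mean().round(4),q[:,:2].mean(0).round(4),r)
# wells
for n,im,boxes,z in(('top',t,[(222,152,90,58)],.065),('side',s,[(235,168,66,70)],.065)):
    u,v,w,h=boxes[0];b=sub(im,u,v,w,h);g=cv2.cvtColor(b,cv2.COLOR_RGB2GRAY)
    m=(g<100).astype(np.uint8)
    nn,_,st,ce=cv2.connectedComponentsWithStats(m)
    for i in range(1,nn):
        if 300<st[i,4]<8000:
            p=up(ce[i],np.array([u,v]));print(n,p.round(1),st[i,2:5],onz(n,*p,z).round(4))
E
```

```text
top
stand 1263 0.07 [0.3858 0.3121] ((423.63568115234375, 302.2763671875), (96.57714080810547, 187.5677032470703), 72.96614074707031)
house 571 0.0652 [ 0.4923 -0.0141] ((492.8785705566406, -19.411415100097656), (16.07639503479004, 169.6497344970703), 1.3839107751846313)
rack 35 0.0492 [ 0.4469 -0.3117] ((447.34417724609375, -312.83660888671875), (22.87265968322754, 11.60623836517334), 28.94804573059082)
rodtop 0
pintop 0
side
stand 301 0.0693 [0.3866 0.3077] ((422.8568115234375, 302.2135925292969), (97.6311264038086, 183.6044921875), 73.79972839355469)
house 239 0.0647 [ 0.4919 -0.0207] ((491.16912841796875, -19.29418182373047), (17.392742156982422, 174.50086975097656), 0.19588938355445862)
rack 33 0.0499 [ 0.4486 -0.3266] ((447.8065185546875, -326.3033752441406), (5.361416816711426, 20.156600952148438), 73.52711486816406)
rodtop 0
pintop 0
top [300.  161.4] [ 21  23 384] [ 0.5702 -0.0907  0.065 ]
top [307.1 180.4] [  22  172 2575] [ 0.5278 -0.1052  0.065 ]
top [224.6 182.6] [  44  142 4699] [0.5214 0.0731 0.065 ]
top [289.7 178.3] [  53   52 2142] [ 0.5321 -0.0675  0.065 ]
top [266.8 178.9] [  53   50 2087] [ 0.5304 -0.0177  0.065 ]
top [243.6 179.5] [  53   53 2150] [0.5286 0.0325 0.065 ]
top [302.1 194.5] [ 22  23 389] [ 0.4966 -0.0938  0.065 ]
side [260.8 184.6] [ 29  15 324] [0.5269 0.0308 0.065 ]
side [265.1 195.1] [ 30  17 419] [ 0.5289 -0.0187  0.065 ]
side [269.6 206.3] [ 33  19 496] [ 0.5306 -0.0686  0.065 ]
```

```bash
cat >> h.py <<'E'
def cloud(n,d):
    K,k1,T=cal(n);h,w=d.shape
    uu,vv=np.meshgrid(np.arange(w),np.arange(h))
    p=cv2.undistortPoints(np.stack([uu,vv],-1).reshape(-1,1,2).astype(float),K,np.array([k1,0,0,0,0.])).reshape(h,w,2)
    P=np.dstack([p[...,0]*d,p[...,1]*d,d]);R=T[:3,:3]
    return (P-T[:3,3])@R
E
python3 - <<'E'
from h import *
for n in('top','side'):
    f=np.load('pics/%s_0.npz'%n);c=cloud(n,f['d'])
    for name,zz,box in(('stand',.07,(.46,.62,.2,.4)),('rodtop',.135,(.46,.62,.2,.4)),('house',.065,(.46,.6,-.13,.1)),('rack',.05,(.46,.62,-.4,-.23)),('pintop',.1,(.46,.62,-.4,-.23))):
        m=(abs(c[...,2]-zz)<.004)&(c[...,0]>box[0])&(c[...,0]<box[1])&(c[...,1]>box[2])&(c[...,1]<box[3])
        q=c[m]
        if len(q)<4: print(name,len(q));continue
        r=cv2.minAreaRect(q[:,:2].astype(np.float32)*1000)
        print(n,name,len(q),q[:,2].mean().round(4),np.round(r[0],1),np.round(r[1],1),round(r[2],1),'mean',q[:,:2].mean(0).round(4))
E
```

```text
top stand 836 0.0703 [531.6 264.8] [71.  71.5] 1.8 mean [0.5288 0.2607]
top rodtop 88 0.1347 [531.4 265. ] [19.1 18. ] 81.4 mean [0.531  0.2641]
top house 3076 0.0653 [530.6 -18.2] [ 90.8 169.6] 1.8 mean [ 0.5296 -0.0175]
top rack 763 0.0503 [ 546.8 -323.6] [69.9 71.1] 74.8 mean [ 0.5451 -0.3201]
top pintop 66 0.1001 [ 546.7 -323.9] [18.3 16.7] 10.5 mean [ 0.5462 -0.3228]
side stand 228 0.0697 [530.5 263.6] [70.9 77.8] 1.1 mean [0.5305 0.2572]
side rodtop 21 0.1341 [531.4 263.4] [20.  15.6] 79.4 mean [0.5305 0.2607]
side house 1262 0.0648 [530.2 -18.4] [ 91.5 175.4] 2.0 mean [ 0.5299 -0.0248]
side rack 598 0.0503 [ 545.9 -325.2] [74.6 67.6] 73.9 mean [ 0.5447 -0.3304]
side pintop 51 0.0997 [ 546.3 -325.7] [17.4 16.9] 12.8 mean [ 0.5464 -0.3268]
```

```bash
python3 - <<'E'
from h import *
for n in('top','side'):
    c=cloud(n,np.load('pics/%s_0.npz'%n)['d']).reshape(-1,3)
    for lo in np.arange(-.7,.55,.05):
        m=(c[:,1]>lo)&(c[:,1]<=lo+.05)&(c[:,0]>.38)&(c[:,0]<.75)&(c[:,2]>.03)&(c[:,2]<.4)
        if m.sum():q=c[m];print(n,lo.round(2),m.sum(),'zmax',q[:,2].max().round(3),'at',q[q[:,2].argmax()].round(3))
E
```

```text
top -0.6 60 zmax 0.093 at [ 0.622 -0.55   0.093]
top -0.55 1653 zmax 0.126 at [ 0.579 -0.517  0.126]
top -0.5 967 zmax 0.123 at [ 0.582 -0.499  0.123]
top -0.4 73 zmax 0.053 at [ 0.531 -0.35   0.053]
top -0.35 951 zmax 0.104 at [ 0.541 -0.325  0.104]
top -0.3 229 zmax 0.054 at [ 0.572 -0.297  0.054]
top -0.25 1 zmax 0.033 at [ 0.382 -0.201  0.033]
top -0.2 24 zmax 0.034 at [ 0.384 -0.19   0.034]
top -0.15 92 zmax 0.068 at [ 0.537 -0.1    0.068]
top -0.1 996 zmax 0.069 at [ 0.561 -0.081  0.069]
top -0.05 1006 zmax 0.069 at [ 0.507 -0.005  0.069]
top 0.0 995 zmax 0.069 at [0.564 0.045 0.069]
top 0.05 420 zmax 0.069 at [0.562 0.06  0.069]
top 0.2 501 zmax 0.077 at [0.532 0.249 0.077]
top 0.25 1107 zmax 0.138 at [0.537 0.262 0.138]
top 0.3 412 zmax 0.073 at [0.412 0.316 0.073]
top 0.35 36 zmax 0.073 at [0.391 0.351 0.073]
top 0.4 1359 zmax 0.193 at [0.632 0.443 0.193]
top 0.45 988 zmax 0.194 at [0.653 0.476 0.194]
side -0.65 264 zmax 0.124 at [ 0.543 -0.601  0.124]
side -0.6 3202 zmax 0.298 at [ 0.507 -0.581  0.298]
side -0.55 935 zmax 0.136 at [ 0.575 -0.545  0.136]
side -0.5 17 zmax 0.122 at [ 0.579 -0.499  0.122]
side -0.4 263 zmax 0.054 at [ 0.533 -0.354  0.054]
side -0.35 801 zmax 0.104 at [ 0.548 -0.331  0.104]
side -0.3 63 zmax 0.054 at [ 0.531 -0.289  0.054]
side -0.25 2 zmax 0.033 at [ 0.385 -0.202  0.033]
side -0.2 8 zmax 0.034 at [ 0.38  -0.199  0.034]
side -0.15 377 zmax 0.07 at [ 0.55  -0.107  0.07 ]
side -0.1 500 zmax 0.069 at [ 0.511 -0.064  0.069]
side -0.05 418 zmax 0.07 at [ 0.5   -0.037  0.07 ]
side 0.0 380 zmax 0.069 at [0.57  0.004 0.069]
side 0.05 129 zmax 0.069 at [0.568 0.058 0.069]
side 0.2 321 zmax 0.08 at [0.539 0.249 0.08 ]
side 0.25 447 zmax 0.137 at [0.535 0.256 0.137]
side 0.3 85 zmax 0.074 at [0.401 0.326 0.074]
side 0.35 8 zmax 0.071 at [0.404 0.351 0.071]
side 0.4 649 zmax 0.191 at [0.614 0.447 0.191]
side 0.45 257 zmax 0.193 at [0.625 0.483 0.193]
```

Emit:
carry_out --pt "0.04 -0.044 0 2 -1" --pt "0.08 -0.088 0 4 -1" --pt "0.12 -0.132 0 6 -1" --pt "0.16 -0.176 0 8 -1" --pt "0.2 -0.22 0 10 -1" --pt "0.24 -0.264 0 10.4 -1" --pt "0.28 -0.308 0 10.4 -1" --pt "0.316 -0.3485 0 10.4 -1" --pt "0.316 -0.3485 -0.01 10.4 -1" --pt "0.316 -0.3485 -0.01 10.4 -1" --pt "0.316 -0.3485 -0.01 10.4 -1" --pt "0.316 -0.3485 -0.01 10.4 -1" --pt "0.316 -0.3485 -0.01 10.4 -1" --pt "0.316 -0.3485 -0.01 10.4 -1" --pt "0.316 -0.3485 -0.01 10.4 -1" --grip_force 25

```text
time_s: 1.6
tool_pos: [0.5307, 0.266, 0.395]
tool_rot: [-180.0, -0.0, 81.2]
force: [-0.1, -0.0, -0.5]
grip_width: 0.0868
```

Emit:
carry_out --pt "0.0005 -0.0015 -0.04 0 -1" --pt "0.0005 -0.0015 -0.08 0 -1" --pt "0.0005 -0.0015 -0.11 0 -1" --pt "0.0005 -0.0015 -0.125 0 -1" --pt "0.0005 -0.0015 -0.125 0 -1" --pt "0.0005 -0.0015 -0.125 0 -1"

```text
time_s: 2.2
tool_pos: [0.5324, 0.2638, 0.2711]
tool_rot: [179.9, -0.1, 81.1]
force: [0.2, 0.1, 2.0]
grip_width: 0.087
```

```bash
python3 - <<'E'
from h import *
grab('side','1');grab('top','1')
print(env.get_obs()['tool_pos'],env.get_obs()['force'])
a=cv2.imread('pics/side_1.png')[80:200,180:330];b=cv2.imread('pics/top_1.png')[110:230,60:210]
cv2.imwrite('pics/g1.png',cv2.resize(np.hstack([a,b]),None,fx=2.6,fy=2.6,interpolation=cv2.INTER_CUBIC))
E
```

```text
[0.53274803 0.2637899  0.27195244] [ 0.12416617  0.21689682 -0.46612664]
```

View pics/g1.png

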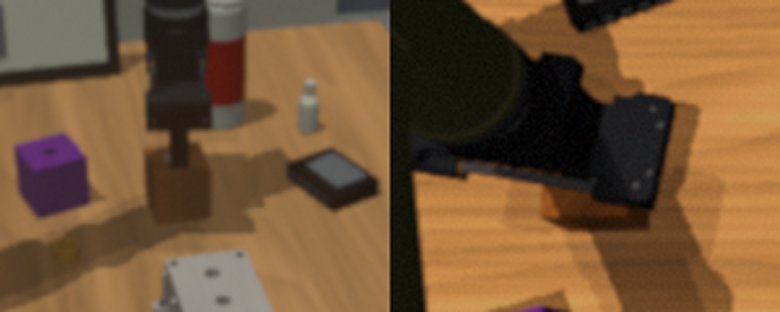

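The side view shows the fingers straddling the rod grip just above the brown stand (crop about (180,140)). I'll close the gripper now.

Emit:
carry_out --pt "0 0 0 0 1" --pt "0 0 0 0 1" --pt "0 0 0 0 1" --pt "0 0 0 0 1" --pt "0 0 0 0 1" --pt "0 0 0 0 1" --pt "0 0 0 0 1" --pt "0 0 0 0 1" --pt "0 0 0 0 1" --pt "0 0 0 0 1" --grip_force 30

```text
time_s: 3.3
tool_pos: [0.5319, 0.2634, 0.2698]
tool_rot: [-180.0, -0.0, 81.0]
force: [-0.6, -0.3, -1.1]
grip_width: 0.0182
```

Emit:
carry_out --pt "0 0 0.02 0 1" --pt "0 0 0.05 0 1" --pt "0 0 0.08 0 1" --pt "0 0 0.1 0 1" --pt "0 0 0.1 0 1" --pt "0 0 0.1 0 1" --pt "0 0 0.1 0 1"

```text
time_s: 4.0
tool_pos: [0.5314, 0.2631, 0.3677]
tool_rot: [-179.9, 0.1, 81.0]
force: [-0.5, -0.2, -2.2]
grip_width: 0.0178
```

```bash
python3 - <<'E'
from h import *
grab('side','2')
print(env.get_obs())
b=cv2.imread('pics/side_2.png')[40:200,180:330]
cv2.imwrite('pics/g2.png',cv2.resize(b,None,fx=3.7,fy=3.7,interpolation=cv2.INTER_CUBIC))
E
```

```text
{'time_s': 4.05, 'qpos': array([-38.94804272,  12.64889089,  11.65331882,  94.87696464,
        -2.64206967,  72.93209022,  54.25900522]), 'joint_velocities': array([-0.06276077,  0.00474093, -0.0670379 , -0.37098578,  0.06075341,
        0.14139359,  0.03763986]), 'effort': array([ 2.22329545e-02, -4.31909680e+01,  1.68950479e+00, -3.13582063e+01,
        2.23171296e-04,  8.70148838e-02,  4.00156341e-04]), 'tool_pos': array([0.5314355 , 0.26304007, 0.36772256]), 'tool_rot': array([-1.79854472e+02,  1.19510806e-01,  8.10449644e+01]), 'force': array([ 0.07440214, -0.01617626, -1.78681809]), 'wrist_torque': array([ 0.0506655 ,  0.00890164, -0.01047137]), 'grip_width': 0.017962792645312937}
```

View pics/g2.png

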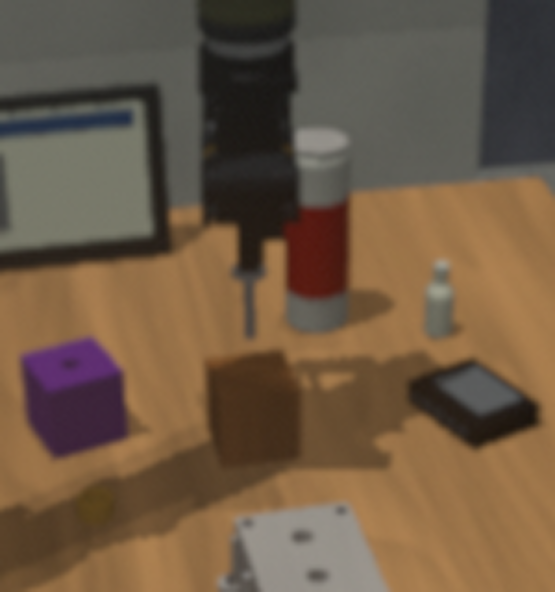

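Emit:
carry_out --pt "0 -0.02 0 0 1" --pt "0 -0.06 0 0 1" --pt "0 -0.1 0 0 1" --pt "0 -0.14 0 0 1" --pt "0 -0.18 0 0 1" --pt "0.001 -0.22 0 0 1" --pt "0.001 -0.26 0 0 1" --pt "0.001 -0.3 0 0 1" --pt "0.001 -0.322 0 0 1" --pt "0.001 -0.332 0 0 1" --pt "0.001 -0.332 0 0 1" --pt "0.001 -0.332 0 0 1" --pt "0.001 -0.332 0 0 1" --pt "0.001 -0.332 0 0 1"

```text
time_s: 5.45
tool_pos: [0.5331, -0.0672, 0.3696]
tool_rot: [-180.0, -0.0, 81.2]
force: [-1.0, 0.6, -1.1]
grip_width: 0.0181
```

```bash
python3 - <<'E'
from h import *
grab('side','3');grab('top','3')
o=env.get_obs();print(o['tool_pos'],o['tool_rot'],o['force'])
tip=o['tool_pos']-[0,0,.2598]
print('tip pred px',proj('side',tip),'well0 px',proj('side',[.532,-.068,.065]))
b=cv2.imread('pics/side_3.png')[110:260,200:350]
cv2.imwrite('pics/g3.png',cv2.resize(b,None,fx=4,fy=4,interpolation=cv2.INTER_CUBIC))
E
```

```text
[ 0.53303505 -0.06769424  0.36973482] [-1.79995045e+02 -1.06518119e-02  8.11531423e+01] [ 0.17364363 -1.14613243 -1.14964125]
tip pred px [270.63845177 192.40310848] well0 px [270.08461399 206.10548415]
```

View pics/g3.png

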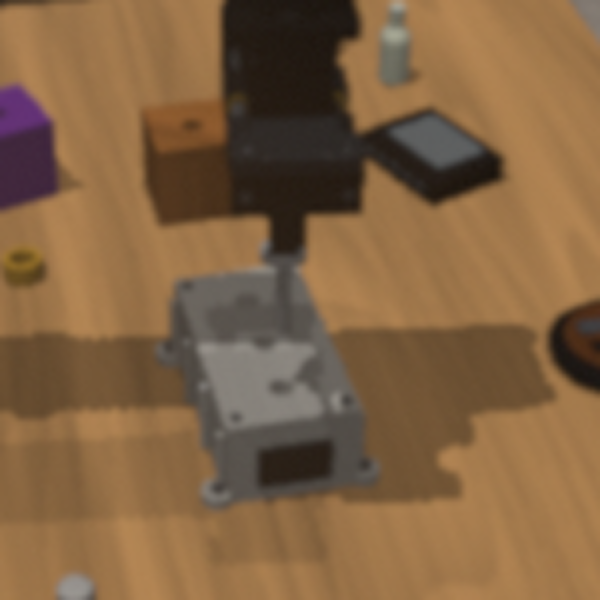

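View pics/top_3.png

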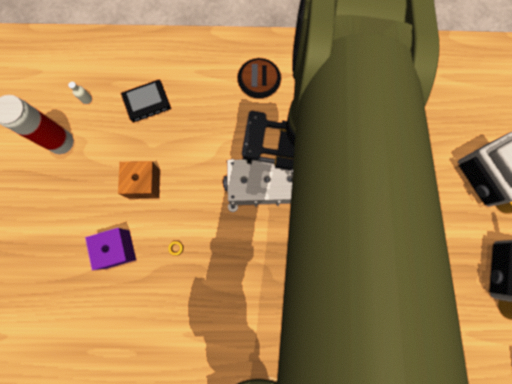

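The top view shows the stand hole, now empty, at (136,177). The side view shows the rod tip above well_0 within about 1 px of the predicted spot. I'll lower to just above the mouth and check.

Emit:
carry_out --pt "-0.001 -0.0005 -0.02 0 1" --pt "-0.001 -0.0005 -0.035 0 1" --pt "-0.001 -0.0005 -0.042 0 1" --pt "-0.001 -0.0005 -0.042 0 1" --pt "-0.001 -0.0005 -0.042 0 1" --pt "-0.001 -0.0005 -0.042 0 1"

```text
time_s: 6.15
tool_pos: [0.5323, -0.0693, 0.3285]
tool_rot: [179.9, -0.0, 81.0]
force: [-0.6, -0.3, -0.1]
grip_width: 0.0177
```

```bash
python3 - <<'E'
from h import *
grab('side','4')
o=env.get_obs();print(o['tool_pos'],o['tool_rot'],o['force'])
tip=o['tool_pos']-[0,0,.2598]
print('tip pred px',proj('side',tip),'well0 px',proj('side',[.532,-.068,.065]))
b=cv2.imread('pics/side_4.png')[165:225,240:310]
cv2.imwrite('pics/g4.png',cv2.resize(b,None,fx=10,fy=10,interpolation=cv2.INTER_CUBIC))
E
```

```text
[ 0.53228137 -0.06929876  0.32855622] [ 1.79917855e+02 -1.89028311e-02  8.10442309e+01] [ 0.42855467 -0.31247403 -1.54831063]
tip pred px [270.30906622 205.28263322] well0 px [270.08461399 206.10548415]
```

View pics/g4.png

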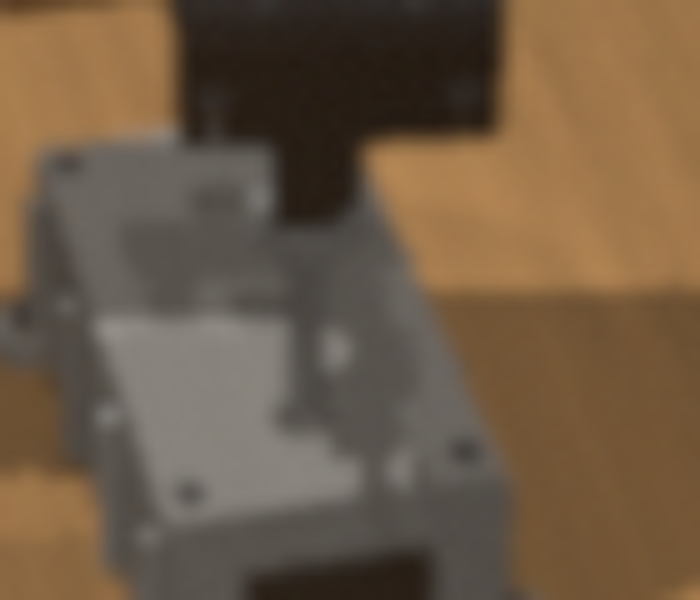

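Emit:
carry_out --pt "0 0 -0.005 0 1" --pt "0 0 -0.01 0 1" --pt "0 0 -0.013 0 1" --pt "0 0 -0.013 0 1"

```text
time_s: 6.6
tool_pos: [0.5316, -0.0692, 0.314]
tool_rot: [-179.9, 0.0, 81.0]
force: [-0.4, -0.4, -2.0]
grip_width: 0.0181
```

```bash
cat > st.py <<'E'
from h import *
o=env.get_obs();print(o['time_s'],o['tool_pos'].round(4),o['tool_rot'].round(2),o['force'].round(2),o['wrist_torque'].round(2),o['grip_width'].round(4))
E
python3 st.py
```

```text
Traceback (most recent call last):
  File "st.py", line 2, in <module>
    o=env.get_obs();print(o['time_s'],o['tool_pos'].round(4),o['tool_rot'].round(2),o['force'].round(2),o['wrist_torque'].round(2),o['grip_width'].round(4))
                                                                                                                                   ^^^^^^^^^^^^^^^^^^^^^
AttributeError: 'float' object has no attribute 'round'
```

Emit:
carry_out --pt "0 0 -0.004 0 1" --pt "0 0 -0.008 0 1" --pt "0 0 -0.008 0 1" --pt "0 0 -0.008 0 1"

```text
time_s: 7.0
tool_pos: [0.5319, -0.0692, 0.3066]
tool_rot: [-180.0, 0.0, 81.0]
force: [0.4, -0.9, -1.9]
grip_width: 0.0182
```

Emit:
carry_out --pt "0 0 -0.001 0 1" --pt "0 0 -0.001 0 1"

```text
time_s: 7.2
tool_pos: [0.532, -0.0692, 0.3058]
tool_rot: [180.0, -0.0, 81.0]
force: [0.1, 0.1, -0.8]
grip_width: 0.0177
```

Emit:
carry_out --pt "0 0 -0.001 0 1" --pt "0 0 -0.001 0 1"

```text
time_s: 7.4
tool_pos: [0.5319, -0.0692, 0.3047]
tool_rot: [-180.0, -0.0, 81.0]
force: [-0.7, -0.0, -1.7]
grip_width: 0.0178
```

Tip at about 0.045 with no contact yet, so I'll go on in half-millimetre steps.

Emit:
carry_out --pt "0 0 -0.0005 0 1" --pt "0 0 -0.001 0 1" --pt "0 0 -0.001 0 1"

```text
time_s: 7.7
tool_pos: [0.5319, -0.0692, 0.3038]
tool_rot: [180.0, -0.0, 81.0]
force: [0.6, -0.0, -1.1]
grip_width: 0.0178
```

Emit:
carry_out --pt "0 0 -0.0005 0 1" --pt "0 0 -0.0005 0 1"

```text
time_s: 7.9
tool_pos: [0.532, -0.0693, 0.3037]
tool_rot: [180.0, -0.0, 81.0]
force: [-0.6, -0.9, 1.5]
grip_width: 0.0178
```

Emit:
carry_out --pt "0 0 -0.0005 0 1" --pt "0 0 -0.0005 0 1"

```text
time_s: 8.1
tool_pos: [0.532, -0.0693, 0.3036]
tool_rot: [180.0, -0.0, 81.0]
force: [-2.3, 0.3, 6.4]
grip_width: 0.0179
```

Emit:
carry_out --pt "0 0 -0.0005 0 1" --pt "0 0 -0.0005 0 1"

```text
time_s: 8.3
tool_pos: [0.5321, -0.0694, 0.3036]
tool_rot: [180.0, -0.0, 81.0]
force: [-2.7, -0.3, 9.5]
grip_width: 0.018
```

Well_0 stands firm at about 11 N, so it is jammed. On to well_1.

Emit:
carry_out --pt "0 0 0.01 0 1" --pt "0 0 0.025 0 1" --pt "0 0 0.036 0 1" --pt "0 0 0.036 0 1" --pt "0 0 0.036 0 1" --pt "-0.001 0.02 0.036 0 1" --pt "-0.0015 0.04 0.036 0 1" --pt "-0.0015 0.05 0.036 0 1" --pt "-0.0015 0.05 0.036 0 1" --pt "-0.0015 0.05 0.036 0 1" --pt "-0.0015 0.05 0.036 0 1"

```text
time_s: 9.4
tool_pos: [0.5304, -0.0205, 0.3382]
tool_rot: [-180.0, 0.0, 81.0]
force: [0.2, 0.6, -2.2]
grip_width: 0.018
```

```bash
sed -i "s/o\['grip_width'\].round(4)/round(o['grip_width'],4)/" st.py; python3 st.py
```

```text
9.4 [ 0.5304 -0.0205  0.3382] [-1.800e+02  4.000e-02  8.095e+01] [ 0.17  0.65 -2.22] [ 0.04 -0.   -0.03] 0.018
```

Emit:
carry_out --pt "0 0.001 -0.005 0 1" --pt "0 0.001 -0.01 0 1" --pt "0 0.001 -0.015 0 1" --pt "0 0.001 -0.02 0 1" --pt "0 0.001 -0.026 0 1" --pt "0 0.001 -0.031 0 1" --pt "0 0.001 -0.032 0 1" --pt "0 0.001 -0.032 0 1" --pt "0 0.001 -0.032 0 1"

```text
time_s: 10.3
tool_pos: [0.5306, -0.0182, 0.3065]
tool_rot: [180.0, -0.0, 81.0]
force: [0.2, -0.1, -0.3]
grip_width: 0.0174
```

Emit:
carry_out --pt "0 0 -0.001 0 1" --pt "0 0 -0.001 0 1"

```text
time_s: 10.5
tool_pos: [0.5305, -0.0183, 0.3054]
tool_rot: [180.0, -0.0, 81.0]
force: [0.6, -0.1, -0.9]
grip_width: 0.0177
```

Emit:
carry_out --pt "0 0 -0.001 0 1" --pt "0 0 -0.001 0 1"

```text
time_s: 10.7
tool_pos: [0.5304, -0.0182, 0.3042]
tool_rot: [-180.0, -0.0, 81.0]
force: [-0.1, -0.0, -1.0]
grip_width: 0.0179
```

Emit:
carry_out --pt "0 0 -0.0005 0 1" --pt "0 0 -0.0005 0 1"

```text
time_s: 10.9
tool_pos: [0.5305, -0.0182, 0.3038]
tool_rot: [180.0, -0.0, 81.0]
force: [0.4, -0.3, -2.4]
grip_width: 0.0174
```

Emit:
carry_out --pt "0 0 -0.0005 0 1" --pt "0 0 -0.0005 0 1"

```text
time_s: 11.1
tool_pos: [0.5305, -0.0182, 0.3037]
tool_rot: [180.0, -0.0, 81.0]
force: [-1.3, -0.8, 1.9]
grip_width: 0.0182
```

Emit:
carry_out --pt "0 0 -0.0005 0 1" --pt "0 0 -0.0005 0 1"

```text
time_s: 11.3
tool_pos: [0.5305, -0.0183, 0.3037]
tool_rot: [180.0, -0.0, 81.0]
force: [-3.0, -0.2, 6.2]
grip_width: 0.0179
```

Emit:
carry_out --pt "0 0 -0.0005 0 1" --pt "0 0 -0.0005 0 1"

```text
time_s: 11.5
tool_pos: [0.5306, -0.0183, 0.3036]
tool_rot: [180.0, -0.0, 81.0]
force: [-2.5, -0.4, 8.2]
grip_width: 0.0177
```

Well_1 is also firm at about 9.5 N. On to well_2.

Emit:
carry_out --pt "0 0 0.01 0 1" --pt "0 0 0.025 0 1" --pt "0 0 0.036 0 1" --pt "0 0 0.036 0 1" --pt "0 0 0.036 0 1" --pt "-0.001 0.02 0.036 0 1" --pt "-0.0015 0.04 0.036 0 1" --pt "-0.0015 0.05 0.036 0 1" --pt "-0.0015 0.05 0.036 0 1" --pt "-0.0015 0.05 0.036 0 1" --pt "-0.0015 0.05 0.036 0 1" --pt "-0.0015 0.05 0.036 0 1"

```text
time_s: 12.7
tool_pos: [0.529, 0.0307, 0.3383]
tool_rot: [180.0, 0.0, 81.0]
force: [0.8, -0.4, -0.9]
grip_width: 0.0179
```

Emit:
carry_out --pt "0 0 -0.005 0 1" --pt "0 0 -0.01 0 1" --pt "0 0 -0.015 0 1" --pt "0 0 -0.02 0 1" --pt "0 0 -0.026 0 1" --pt "0 0 -0.031 0 1" --pt "0 0 -0.032 0 1" --pt "0 0 -0.032 0 1" --pt "0 0 -0.032 0 1"

```text
time_s: 13.6
tool_pos: [0.5291, 0.0318, 0.3065]
tool_rot: [180.0, -0.0, 81.0]
force: [0.2, 0.2, -1.1]
grip_width: 0.0182
```

Emit:
carry_out --pt "0 0 -0.001 0 1" --pt "0 0 -0.0015 0 1" --pt "0 0 -0.002 0 1" --pt "0 0 -0.002 0 1"

```text
time_s: 14.0
tool_pos: [0.5289, 0.0317, 0.3043]
tool_rot: [180.0, -0.0, 81.0]
force: [-0.9, -0.3, -0.9]
grip_width: 0.0178
```

Emit:
carry_out --pt "0 0 -0.0005 0 1" --pt "0 0 -0.0005 0 1"

```text
time_s: 14.2
tool_pos: [0.5289, 0.0318, 0.3037]
tool_rot: [-180.0, -0.0, 81.0]
force: [-0.5, 0.0, -0.3]
grip_width: 0.0181
```

Emit:
carry_out --pt "0 0 -0.0005 0 1" --pt "0 0 -0.0005 0 1"

```text
time_s: 14.4
tool_pos: [0.5289, 0.0318, 0.3032]
tool_rot: [-180.0, -0.0, 81.0]
force: [-0.7, -0.2, -0.8]
grip_width: 0.0182
```

Emit:
carry_out --pt "0 0 -0.0005 0 1" --pt "0 0 -0.0005 0 1"

```text
time_s: 14.6
tool_pos: [0.5289, 0.0318, 0.3027]
tool_rot: [180.0, -0.0, 81.0]
force: [0.1, 1.0, -1.9]
grip_width: 0.018
```

Emit:
carry_out --pt "0 0 -0.0005 0 1" --pt "0 0 -0.0005 0 1"

```text
time_s: 14.8
tool_pos: [0.529, 0.0317, 0.3026]
tool_rot: [180.0, -0.0, 81.0]
force: [-1.4, -0.7, 2.0]
grip_width: 0.0178
```

Emit:
carry_out --pt "0 0 -0.0005 0 1" --pt "0 0 -0.0005 0 1"

```text
time_s: 15.0
tool_pos: [0.5289, 0.0317, 0.302]
tool_rot: [180.0, -0.0, 81.0]
force: [-1.7, -0.1, 2.2]
grip_width: 0.0178
```

Emit:
carry_out --pt "0 0 -0.0005 0 1" --pt "0 0 -0.0005 0 1"

```text
time_s: 15.2
tool_pos: [0.529, 0.0318, 0.3013]
tool_rot: [180.0, -0.0, 81.1]
force: [-0.6, -0.4, 2.8]
grip_width: 0.0179
```

The disc in well_2 gives at about 4 N, so this is the free well. I'll push it to roughly 9 mm.

Emit:
carry_out --pt "0 0 -0.001 0 1" --pt "0 0 -0.002 0 1" --pt "0 0 -0.003 0 1" --pt "0 0 -0.004 0 1" --pt "0 0 -0.005 0 1" --pt "0 0 -0.006 0 1" --pt "0 0 -0.007 0 1" --pt "0 0 -0.0075 0 1" --pt "0 0 -0.0075 0 1"

```text
time_s: 16.1
tool_pos: [0.5289, 0.0318, 0.2936]
tool_rot: [180.0, -0.0, 81.0]
force: [-0.3, -1.0, 1.4]
grip_width: 0.0175
```

Emit:
carry_out --pt "0 0 0.01 0 1" --pt "0 0 0.03 0 1" --pt "0 0 0.05 0 1" --pt "0 0 0.07 0 1" --pt "0 0 0.078 0 1" --pt "0 0.02 0.078 0 1" --pt "0.001 0.06 0.078 0 1" --pt "0.001 0.1 0.078 0 1" --pt "0.002 0.14 0.078 0 1" --pt "0.002 0.18 0.078 0 1" --pt "0.003 0.21 0.078 0 1" --pt "0.003 0.227 0.078 0 1" --pt "0.003 0.2318 0.078 0 1" --pt "0.003 0.2318 0.078 0 1" --pt "0.003 0.2318 0.078 0 1" --pt "0.003 0.2318 0.078 0 1" --pt "0.003 0.2318 0.078 0 1"

```text
time_s: 17.8
tool_pos: [0.5323, 0.2621, 0.372]
tool_rot: [180.0, -0.0, 80.9]
force: [-1.1, 1.0, -2.2]
grip_width: 0.0179
```

```bash
python3 st.py; python3 - <<'E'
from h import *
grab('side','5')
b=cv2.imread('pics/side_5.png')[70:170,200:300]
cv2.imwrite('pics/g5.png',cv2.resize(b,None,fx=6,fy=6,interpolation=cv2.INTER_CUBIC))
E
```

```text
17.8 [0.5323 0.2621 0.372 ] [179.98  -0.    80.93] [-1.14  0.96 -2.22] [ 0.04  0.01 -0.02] 0.0179
```

View pics/g5.png

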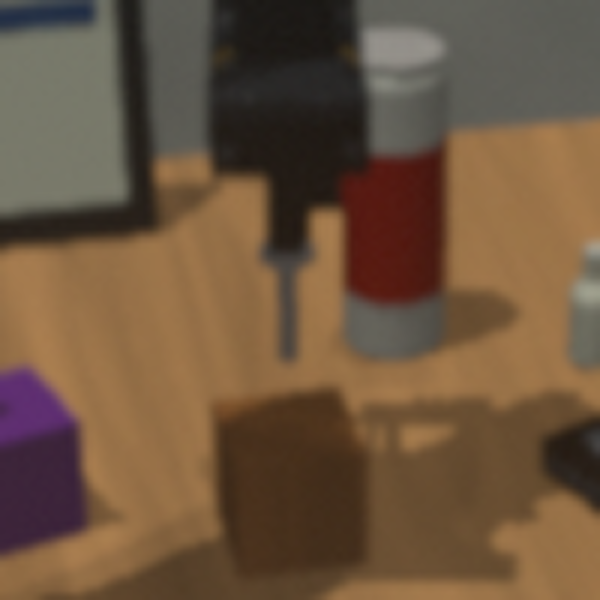

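The rod is upright at crop (288,360), directly over the brown stand. I'll lower it into the hole.

Emit:
carry_out --pt "0 0.001 -0.02 0 1" --pt "0 0.001 -0.035 0 1" --pt "0 0.001 -0.044 0 1" --pt "0 0.001 -0.05 0 1" --pt "0 0.001 -0.055 0 1" --pt "0 0.001 -0.055 0 1"

```text
time_s: 18.45
tool_pos: [0.5318, 0.2645, 0.3162]
tool_rot: [-180.0, 0.0, 81.0]
force: [-0.3, -0.6, -1.4]
grip_width: 0.0179
```

Emit:
carry_out --pt "0 0 -0.015 0 1" --pt "0 0 -0.03 0 1" --pt "0 0 -0.04 0 1" --pt "0 0 -0.044 0 1" --pt "0 0 -0.044 0 1"

```text
time_s: 18.95
tool_pos: [0.5316, 0.2644, 0.2716]
tool_rot: [-179.9, 0.1, 81.0]
force: [0.1, -0.5, -0.3]
grip_width: 0.0178
```

Emit:
carry_out --pt "0 0 -0.001 0 1" --pt "0 0 -0.001 0 1"

```text
time_s: 19.15
tool_pos: [0.5322, 0.2647, 0.2723]
tool_rot: [180.0, -0.0, 81.0]
force: [0.0, -0.2, -1.1]
grip_width: 0.0179
```

Emit:
carry_out --pt "0 0 -0.0007 0 1" --pt "0 0 -0.0007 0 1"

```text
time_s: 19.35
tool_pos: [0.532, 0.2646, 0.2714]
tool_rot: [180.0, -0.0, 81.0]
force: [0.4, 1.0, -1.4]
grip_width: 0.0177
```

Emit:
carry_out --pt "0 0 -0.001 0 1" --pt "0 0 -0.0013 0 1" --pt "0 0 -0.0013 0 1"

```text
time_s: 19.65
tool_pos: [0.5319, 0.2646, 0.2698]
tool_rot: [180.0, -0.0, 81.0]
force: [0.3, -0.2, -2.3]
grip_width: 0.0177
```

Emit:
carry_out --pt "0 0 -0.0005 0 1" --pt "0 0 -0.0005 0 1"

```text
time_s: 19.85
tool_pos: [0.5319, 0.2645, 0.2697]
tool_rot: [180.0, -0.0, 81.0]
force: [-1.5, -0.4, 2.2]
grip_width: 0.0182
```

The collar is seated (contact at 0.2697, as when it was taken). Release and rise.

Emit:
carry_out --pt "0 0 0.0005 0 0.6" --pt "0 0 0.0005 0 0" --pt "0 0 0.0005 0 -1" --pt "0 0 0.0005 0 -1" --pt "0 0 0.0005 0 -1" --pt "0 0 0.0005 0 -1" --pt "0 0 0.03 0 -1" --pt "0 0 0.06 0 -1" --pt "0 0 0.09 0 -1" --pt "0 0 0.12 0 -1" --pt "0 0 0.12 0 -1" --pt "0 0 0.12 0 -1"

```text
time_s: 21.05
tool_pos: [0.532, 0.2646, 0.39]
tool_rot: [179.9, -0.1, 81.0]
force: [0.2, 0.5, -0.4]
grip_width: 0.0866
```

```bash
python3 st.py; python3 - <<'E'
from h import *
grab('side','6')
b=cv2.imread('pics/side_6.png')[70:240,200:350]
cv2.imwrite('pics/g6.png',cv2.resize(b,None,fx=3.5,fy=3.5,interpolation=cv2.INTER_CUBIC))
E
```

```text
21.05 [0.532  0.2646 0.39  ] [ 1.7993e+02 -7.0000e-02  8.1050e+01] [ 0.22  0.53 -0.42] [ 0.02  0.01 -0.06] 0.0866
```

View pics/g6.png

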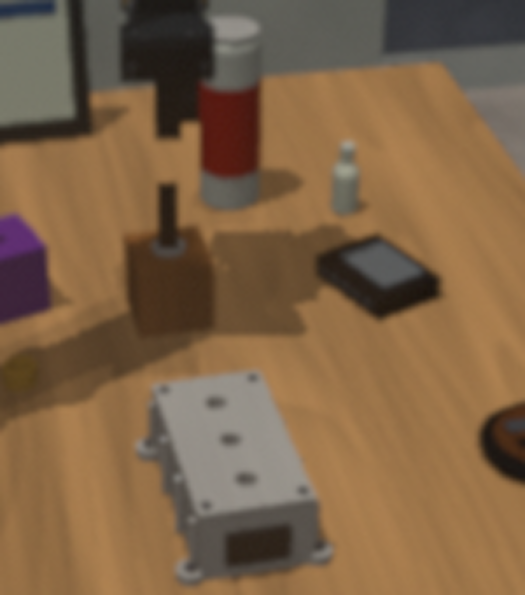

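The rod is back upright in its stand at crop (168,240), collar flat. Next, the grey pin in the black rack; the red look-alike stays untouched.

Emit:
carry_out --pt "0 -0.03 0 -5 -1" --pt "0.002 -0.075 0 -13 -1" --pt "0.004 -0.12 0 -21 -1" --pt "0.005 -0.165 0 -29 -1" --pt "0.006 -0.21 0 -37 -1" --pt "0.007 -0.255 0 -45 -1" --pt "0.008 -0.3 0 -53 -1" --pt "0.009 -0.345 0 -61 -1" --pt "0.01 -0.39 0 -67 -1" --pt "0.011 -0.435 0 -69.5 -1" --pt "0.012 -0.48 0 -69.5 -1" --pt "0.013 -0.525 0 -69.5 -1" --pt "0.014 -0.56 0 -69.5 -1" --pt "0.0145 -0.58 0 -69.5 -1" --pt "0.0145 -0.589 0 -69.5 -1" --pt "0.0145 -0.589 0 -69.5 -1" --pt "0.0145 -0.589 0 -69.5 -1" --pt "0.0145 -0.589 0 -69.5 -1" --pt "0.0145 -0.589 0 -69.5 -1"

```text
time_s: 23.0
tool_pos: [0.547, -0.3229, 0.3893]
tool_rot: [-180.0, -0.0, 11.7]
force: [-0.4, 0.2, 0.0]
grip_width: 0.0871
```

```bash
python3 st.py; python3 - <<'E'
from h import *
grab('side','7')
b=cv2.imread('pics/side_7.png')[170:330,220:380]
cv2.imwrite('pics/g7.png',cv2.resize(b,None,fx=3.7,fy=3.7,interpolation=cv2.INTER_CUBIC))
E
```

```text
23.0 [ 0.547  -0.3229  0.3893] [-1.7996e+02 -3.0000e-02  1.1680e+01] [-0.45  0.17  0.04] [-0.07  0.06 -0.04] 0.0871
```

View pics/g7.png

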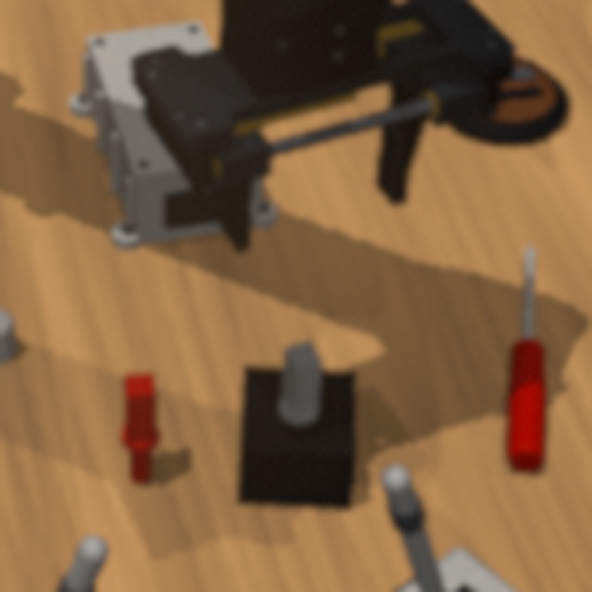

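Emit:
carry_out --pt "-0.0005 -0.0012 -0.04 0 -1" --pt "-0.0005 -0.0012 -0.08 0 -1" --pt "-0.0005 -0.0012 -0.115 0 -1" --pt "-0.0005 -0.0012 -0.135 0 -1" --pt "-0.0005 -0.0012 -0.145 0 -1" --pt "-0.0005 -0.0012 -0.145 0 -1" --pt "-0.0005 -0.0012 -0.145 0 -1"

```text
time_s: 23.75
tool_pos: [0.5465, -0.3258, 0.2455]
tool_rot: [179.9, -0.1, 11.6]
force: [-0.0, -0.1, 0.2]
grip_width: 0.0872
```

```bash
python3 st.py; python3 - <<'E'
from h import *
grab('side','8')
b=cv2.imread('pics/side_8.png')[190:330,230:370]
cv2.imwrite('pics/g8.png',cv2.resize(b,None,fx=4.2,fy=4.2,interpolation=cv2.INTER_CUBIC))
E
```

```text
23.75 [ 0.5465 -0.3258  0.2455] [ 1.7993e+02 -9.0000e-02  1.1570e+01] [-0.04 -0.08  0.16] [-0.08  0.03  0.02] 0.0872
```

View pics/g8.png

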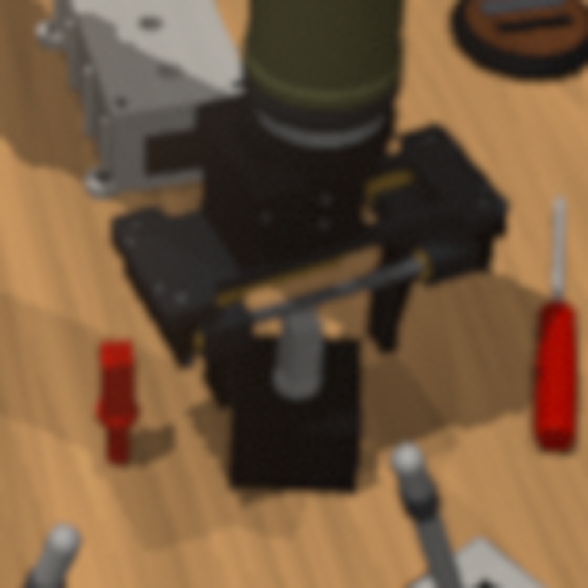

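Fingers are on either side of the pin grip. Closing.

Emit:
carry_out --pt "0 0.0005 0 0 1" --pt "0 0.0005 0 0 1" --pt "0 0.0005 0 0 1" --pt "0 0.0005 0 0 1" --pt "0 0.0005 0 0 1" --pt "0 0.0005 0 0 1" --pt "0 0.0005 0 0 1" --pt "0 0.0005 0 0 1" --pt "0 0.0005 0 0 1" --pt "0 0.0005 0 0 1" --grip_force 45

```text
time_s: 24.8
tool_pos: [0.546, -0.3251, 0.2443]
tool_rot: [180.0, -0.0, 11.5]
force: [-0.4, -0.8, 0.3]
grip_width: 0.0178
```

```bash
python3 st.py
```

```text
24.8 [ 0.546  -0.3251  0.2443] [ 1.800e+02 -1.000e-02  1.155e+01] [-0.35 -0.81  0.32] [-0.07 -0.02 -0.08] 0.0178
```

Emit:
carry_out --pt "0 0 0.01 0 1" --pt "0 0 0.035 0 1" --pt "0 0 0.065 0 1" --pt "0 0 0.09 0 1" --pt "0 0 0.095 0 1" --pt "0 0 0.095 0 1" --pt "0 0 0.095 0 1"

```text
time_s: 25.5
tool_pos: [0.5455, -0.3247, 0.3379]
tool_rot: [-179.9, 0.1, 11.5]
force: [-0.8, -0.5, -1.9]
grip_width: 0.0176
```

```bash
python3 st.py
```

```text
25.5 [ 0.5455 -0.3247  0.3379] [-1.7992e+02  1.0000e-01  1.1550e+01] [-0.81 -0.53 -1.9 ] [-0.11  0.04  0.  ] 0.0176
```

Emit:
carry_out --pt "-0.001 0.02 0 0 1" --pt "-0.003 0.06 0 0 1" --pt "-0.005 0.1 0 0 1" --pt "-0.007 0.14 0 0 1" --pt "-0.009 0.18 0 0 1" --pt "-0.011 0.22 0 0 1" --pt "-0.013 0.26 0 0 1" --pt "-0.015 0.3 0 0 1" --pt "-0.0165 0.33 0 0 1" --pt "-0.0172 0.348 0 0 1" --pt "-0.0175 0.356 0 0 1" --pt "-0.0175 0.356 0 0 1" --pt "-0.0175 0.356 0 0 1" --pt "-0.0175 0.356 0 0 1" --pt "-0.0175 0.356 0 0 1" --pt "-0.0175 0.356 0 0 1"

```text
time_s: 27.1
tool_pos: [0.5285, 0.03, 0.3393]
tool_rot: [180.0, -0.0, 11.5]
force: [0.9, 0.4, -1.2]
grip_width: 0.0175
```

Emit:
carry_out --pt "0 0 -0.015 0 1" --pt "0 0 -0.028 0 1" --pt "0 0 -0.032 0 1" --pt "0 0 -0.032 0 1" --pt "0 0 -0.032 0 1" --pt "0 0 -0.032 0 1"

```text
time_s: 27.7
tool_pos: [0.5287, 0.0309, 0.3079]
tool_rot: [180.0, -0.1, 11.5]
force: [0.2, -0.2, -1.4]
grip_width: 0.0173
```

```bash
python3 st.py; python3 - <<'E'
from h import *
o=env.get_obs();p=o['tool_pos']
print(proj('side',p+[0,0,-.2323]),proj('side',[.5287,.032,.065]))
grab('side','9')
b=cv2.imread('pics/side_9.png')[140:240,225:325]
cv2.imwrite('pics/g9.png',cv2.resize(b,None,fx=6,fy=6,interpolation=cv2.INTER_CUBIC))
E
```

```text
27.7 [0.5287 0.0309 0.3079] [ 1.800e+02 -6.000e-02  1.155e+01] [ 0.21 -0.15 -1.36] [-0.1   0.01 -0.04] 0.0173
[261.46825134 181.40648374] [261.38190167 184.23324969]
```

View pics/g9.png

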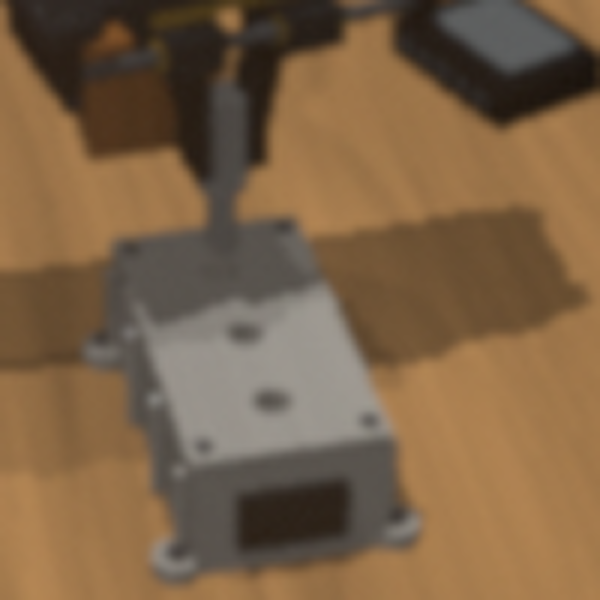

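The side view shows the pin upright, its lower end at about (262,182) px over well_2 at (261,184). I'll start the insertion with force checks.

Emit:
carry_out --pt "0 0.0003 -0.004 0 1" --pt "0 0.0003 -0.008 0 1" --pt "0 0.0003 -0.011 0 1" --pt "0 0.0003 -0.011 0 1" --pt "0 0.0003 -0.011 0 1"

```text
time_s: 28.25
tool_pos: [0.5284, 0.0312, 0.2961]
tool_rot: [180.0, 0.0, 11.5]
force: [0.5, 0.9, -0.8]
grip_width: 0.0175
```

Emit:
carry_out --pt "0 0 -0.001 0 1" --pt "0 0 -0.002 0 1" --pt "0 0 -0.002 0 1"

```text
time_s: 28.55
tool_pos: [0.5284, 0.0312, 0.2942]
tool_rot: [180.0, 0.0, 11.5]
force: [0.1, -0.5, -1.2]
grip_width: 0.018
```

Emit:
carry_out --pt "0 0 -0.001 0 1" --pt "0 0 -0.002 0 1" --pt "0 0 -0.002 0 1"

```text
time_s: 28.85
tool_pos: [0.5284, 0.0312, 0.2921]
tool_rot: [180.0, 0.0, 11.5]
force: [-1.2, -0.6, -1.2]
grip_width: 0.0176
```

Emit:
carry_out --pt "0 0 -0.001 0 1" --pt "0 0 -0.002 0 1" --pt "0 0 -0.002 0 1"

```text
time_s: 29.15
tool_pos: [0.5284, 0.0312, 0.2901]
tool_rot: [180.0, 0.0, 11.5]
force: [0.0, 0.0, 0.1]
grip_width: 0.0172
```

Emit:
carry_out --pt "0 0 -0.002 0 1" --pt "0 0 -0.004 0 1" --pt "0 0 -0.005 0 1" --pt "0 0 -0.005 0 1"

```text
time_s: 29.55
tool_pos: [0.5283, 0.0311, 0.285]
tool_rot: [180.0, 0.0, 11.5]
force: [-0.1, 0.4, -1.0]
grip_width: 0.0174
```

Emit:
carry_out --pt "0 0 -0.002 0 1" --pt "0 0 -0.004 0 1" --pt "0 0 -0.006 0 1" --pt "0 0 -0.006 0 1"

```text
time_s: 29.95
tool_pos: [0.5282, 0.0312, 0.2789]
tool_rot: [180.0, 0.0, 11.5]
force: [0.2, 0.1, -0.7]
grip_width: 0.0175
```

Emit:
carry_out --pt "0 0 -0.002 0 1" --pt "0 0 -0.004 0 1" --pt "0 0 -0.006 0 1" --pt "0 0 -0.006 0 1"

```text
time_s: 30.35
tool_pos: [0.5283, 0.0311, 0.2729]
tool_rot: [180.0, 0.0, 11.5]
force: [0.6, -0.1, -1.4]
grip_width: 0.0174
```

Emit:
carry_out --pt "0 0 -0.002 0 1" --pt "0 0 -0.004 0 1" --pt "0 0 -0.006 0 1" --pt "0 0 -0.006 0 1"

```text
time_s: 30.75
tool_pos: [0.5283, 0.0312, 0.2669]
tool_rot: [180.0, 0.0, 11.5]
force: [-0.8, -0.0, -0.7]
grip_width: 0.0178
```

Emit:
carry_out --pt "0 0 -0.001 0 1" --pt "0 0 -0.002 0 1" --pt "0 0 -0.003 0 1" --pt "0 0 -0.004 0 1" --pt "0 0 -0.004 0 1"

```text
time_s: 31.25
tool_pos: [0.5285, 0.0311, 0.2634]
tool_rot: [180.0, -0.0, 11.5]
force: [-1.0, -0.1, 1.5]
grip_width: 0.0177
```

Emit:
carry_out --pt "0 0 -0.001 0 1" --pt "0 0 -0.002 0 1" --pt "0 0 -0.003 0 1" --pt "0 0 -0.003 0 1"

```text
time_s: 31.65
tool_pos: [0.5285, 0.0312, 0.2601]
tool_rot: [180.0, -0.0, 11.5]
force: [-0.9, -0.1, 1.8]
grip_width: 0.0177
```

Emit:
carry_out --pt "0 0 -0.0005 0 1" --pt "0 0 -0.001 0 1" --pt "0 0 -0.001 0 1"

```text
time_s: 31.95
tool_pos: [0.5285, 0.0312, 0.2593]
tool_rot: [180.0, -0.0, 11.5]
force: [0.5, -0.7, 2.1]
grip_width: 0.0177
```

Emit:
carry_out --pt "0 0 -0.0005 0 1" --pt "0 0 -0.0005 0 1"

```text
time_s: 32.15
tool_pos: [0.5285, 0.0311, 0.2592]
tool_rot: [-180.0, -0.0, 11.5]
force: [-1.8, 0.0, 5.0]
grip_width: 0.0175
```

Contact begins at 0.2592, the predicted home height. I'll press more firmly in small steps.

Emit:
carry_out --pt "0 0 -0.0005 0 1" --pt "0 0 -0.0005 0 1"

```text
time_s: 32.35
tool_pos: [0.5286, 0.0311, 0.2592]
tool_rot: [-180.0, -0.0, 11.5]
force: [-3.5, 0.8, 7.8]
grip_width: 0.0177
```

Emit:
carry_out --pt "0 0 -0.0005 0 1" --pt "0 0 -0.0005 0 1" --pt "0 0 -0.0005 0 1"

```text
time_s: 32.65
tool_pos: [0.5286, 0.0311, 0.2591]
tool_rot: [-180.0, -0.0, 11.5]
force: [-4.2, -0.8, 12.0]
grip_width: 0.0176
```

Emit:
carry_out --pt "0 0 -0.0004 0 1" --pt "0 0 -0.0004 0 1" --pt "0 0 -0.0004 0 1"

```text
time_s: 32.95
tool_pos: [0.5286, 0.031, 0.2591]
tool_rot: [-180.0, -0.0, 11.5]
force: [-5.4, 0.3, 13.9]
grip_width: 0.0175
```

Emit:
carry_out --pt "0 0 0.001 0 1" --pt "0 0 0.0013 0 1" --pt "0 0 0.0013 0 1" --pt "0 0 0.0013 0 0.6" --pt "0 0 0.0013 0 0" --pt "0 0 0.0013 0 -1" --pt "0 0 0.0013 0 -1" --pt "0 0 0.0013 0 -1" --pt "0 0 0.0013 0 -1" --pt "0 0 0.0013 0 -1" --pt "0 0 0.025 0 -1" --pt "0 0 0.055 0 -1" --pt "0 0 0.09 0 -1" --pt "0 0 0.13 0 -1" --pt "0 0 0.16 0 -1" --pt "0 0 0.16 0 -1" --pt "0 0 0.16 0 -1"

```text
time_s: 34.65
tool_pos: [0.5285, 0.0311, 0.4177]
tool_rot: [-180.0, -0.1, 11.5]
force: [0.2, 0.5, -1.0]
grip_width: 0.0869
```

Emit:
carry_out --pt "0 -0.04 0 0 -1" --pt "0 -0.08 0 0 -1" --pt "0 -0.12 0 0 -1" --pt "0 -0.16 0 0 -1" --pt "0 -0.2 0 0 -1" --pt "0 -0.24 0 0 -1" --pt "0 -0.25 0 0 -1" --pt "0 -0.25 0 0 -1"

```text
time_s: 35.45
tool_pos: [0.5275, -0.2208, 0.4157]
tool_rot: [-180.0, 0.2, 11.3]
force: [-0.4, 0.3, 0.4]
grip_width: 0.0871
```

```bash
python3 st.py; python3 - <<'E'
from h import *
for n in('side','top'):
    im,d=grab(n,'10');c=cloud(n,d)
    for z,nm in((.115,'pintop'),(.071,'flange'),(.135,'rodtop')):
        m=(abs(c[...,2]-z)<.0035)&(abs(c[...,0]-.53)<.06)&((c[...,1]>.0)&(c[...,1]<.08) if z!=.135 else (c[...,1]>.22)&(c[...,1]<.3))
        if z==.071: m&=c[...,2]>.0695
        q=c[m]
        if len(q): print(n,nm,len(q),np.median(q,0).round(4),q[:,:2].min(0).round(3),q[:,:2].max(0).round(3))
a=cv2.imread('pics/side_10.png')[100:230,205:335];b=cv2.imread('pics/top_10.png')[110:240,100:330]
a=cv2.resize(a,(390,390),interpolation=cv2.INTER_CUBIC);b=cv2.resize(b,(405,229),interpolation=cv2.INTER_CUBIC)
W=np.zeros((390,795,3),np.uint8);W[:,:390]=a;W[:229,390:]=b;cv2.imwrite('pics/g10.png',W)
E
```

```text
35.45 [ 0.5275 -0.2208  0.4157] [-179.99    0.18   11.28] [-0.44  0.33  0.45] [-0.06  0.02 -0.01] 0.0871
side flange 3 [0.5204 0.0283 0.073 ] [0.518 0.024] [0.521 0.029]
side rodtop 17 [0.5304 0.2595 0.1354] [0.523 0.251] [0.54  0.271]
top pintop 76 [0.5284 0.0314 0.1152] [0.52  0.022] [0.537 0.041]
top flange 24 [0.5213 0.0302 0.0715] [0.517 0.019] [0.557 0.042]
top rodtop 85 [0.5307 0.2632 0.135 ] [0.522 0.254] [0.541 0.272]
```

View pics/g10.png

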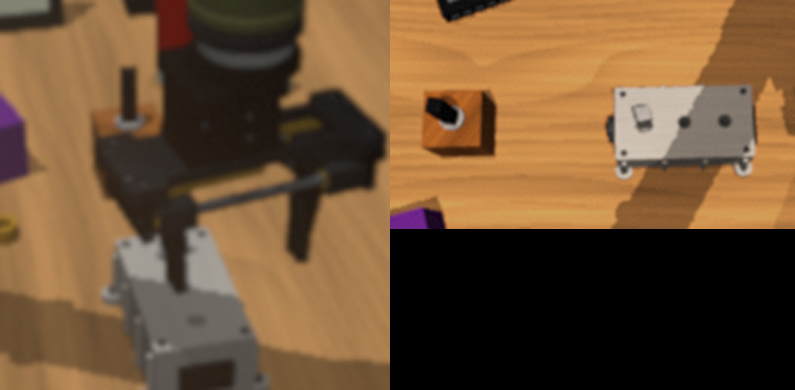

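The pin top reads 0.115 m (fully home) and is centred over well_2. The rod is upright in the brown stand and the gripper is clear. Handing in.

```bash
python3 -c "
from cell import env
print(env.sign_off())"
```

```text
the job is handed in; nothing more can be done
None
```

The job is done and handed in at about 35.5 s: the free well was well_2, on the robot's left, and the new pin is now seated in it.

- **Probing:** I pressed the wells in order from right to left. well_0 stood firm at about 11 N and well_1 at about 9.5 N, with no movement seen at either. The disc in well_2 gave at about 4 N, and I pushed it down about 9 mm.
- **Rod:** It went back into the brown stand. The collar seated at the same height as when I took it, and the last top view shows it upright.
- **Pin:** I pressed it in with about 15 N, and it met the housing at the predicted home height, then I let go. The top camera reads the pin's top at 115.2 mm, against 115 mm expected when fully home. It is centred within about 0.7 mm of the measured well, so it stands upright.

In the last side view the gripper hid the pin, so the final pin check comes from the top camera and the contact height only. No check failed or disagreed beyond the 1–2 mm differences between the two cameras.

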